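# Index the sample carousel to its next hole

## Task

Turn the vial carousel on by one station: pull up the spring index pin by its black knob, swing the pin's arm counter-clockwise (seen from above), and let the pin drop fully home in the very next hole, not the one beyond. Never force the pin sideways, neither against the side of a hole nor before it is drawn clear, keep the vials standing in their cups, and leave the beakers, the amber bottle and the screwdriver where they are.

Things in the scene. Friction and masses are not known exactly. Their poses are not given: they have to be found in the camera images.
- carousel_base: The carousel's fixed round grey base, radius 98 mm, 20 mm high, at a varying place and yaw; origin on the turn axis at the worktop. On it an aluminium ring track with holes (radius 66 to 94 mm, top 30 mm above the worktop). The home hole lies in its direction 200 degrees counter-clockwise from its x axis, towards the robot; opposite stands a fixed reader pillar, 95 mm high.
- turn_axis (a point): A point on the upright axis about which the carousel's turntable turns, 45 mm above the worktop.
- turntable: White turntable over the base, radius 60 mm, top 44 mm above the worktop, with five cups; three hold loose vials (tops 105 mm above the worktop) on the side away from its index arm. The arm is short and radial, 16 mm wide, top 54 mm above the worktop; the bushing round the pin, 21 mm across, reaches 62 mm. Origin on the turn axis at the worktop.
- turn_angle (a joint): Turntable angle, rad, growing counter-clockwise seen from above; 0 at the home hole (start), stops at -0.06 and 1.55. Slight drag, under 0.1 N m; stays where left. Pin 8 mm across, holes 11 mm along the circle: nearly 2 mm play each way. The next hole is in a plate set anew each time and NOT measured: centre anywhere from 0.62 to 1.1 rad, to be felt for. The hole beyond is 0.63 rad further.
- pin_knob (a point): Centre of the black round knob on the index pin, an upright cylinder 24 mm across, 27 mm tall, on the index arm 80 mm from the turn axis. It is 85.5 mm above the worktop with the pin fully home, about 94.5 mm with the pin riding on the track. It may be gripped from any side and may slip round in the grip.
- pin_lift (a joint): Lift of the index pin, m: 0 fully home in a hole, about 0.009 with its blunt nose riding on the track, 0.016 at the upper stop. A spring pulls it down with 4.4 N at 0 and 7.6 N at the top; let go, it drops. If pushed along the track by its knob, it falls about 9 mm into a hole and the arm then stops hard.
- index_pin: The index pin with its knob; origin at the lowest point of its nose, 64 mm below the knob's centre, z up. The pin is slender: a side load of more than 20 N on it (against a hole's wall, for instance) would bend it.
- beaker_near: Plastic beaker, 64 mm across, 72 mm tall, to the right of the carousel; origin at the centre of its foot. Bystander.
- beaker_left: Plastic beaker, 64 mm across, 72 mm tall, to the left of the carousel; origin at the centre of its foot. Bystander.
- bottle_amber: Capped amber bottle, 55 mm across, 115 mm tall, on the right; origin at the centre of its foot. Bystander.
- screwdriver: Screwdriver lying on the bench on the right, 190 mm long, 26 mm thick; origin at mid length on the worktop. Bystander.
- sample_vial_0: Capped glass vial, 23 mm across, 59 mm tall, standing loosely in a 16 mm deep cup of the turntable and riding round with it; origin at the centre of its foot, z up.
- sample_vial_1: Capped glass vial, 23 mm across, 59 mm tall, standing loosely in a 16 mm deep cup of the turntable and riding round with it; origin at the centre of its foot, z up.
- sample_vial_2: Capped glass vial, 23 mm across, 59 mm tall, standing loosely in a 16 mm deep cup of the turntable and riding round with it; origin at the centre of its foot, z up.

How it is judged:
By the outcome, as a careful person would: the job done as asked, in the order asked, and still so for the second after the job is handed in, with the robot touching nothing.
It also fails if it takes over 56 s, if anything falls off the work surface, if the arm or the gripper's body presses on something with over 40 N, if the wrist force passes 120 N, or if a joint passes its speed limit or range.

## Robot

A 7-joint arm with a two-finger parallel gripper is mounted at the origin on the work surface; the furniture and walls round the work are solid. World frame = base frame: x ahead of the robot, y to its left, z up, the work surface at z = 0. Lengths are in m, angles in rad, forces in N, time in s.
With the tool pointing down it reaches from about 0.4 to 0.875 m from the base axis. Payload 19.3 kg.
Tool frame: the origin (TCP) lies on the centre line of the jaws, within the pads' length; the fingertips stand 8 mm ahead of it and the grasp point (between the pads) lies 11 mm behind it (bot.tip_extent is the distance from the TCP to the fingertips, in m); x points along the fingers, y is the direction in which the jaws open and shut, and the axes are right-handed (so a half turn about x gives the same grasp; the last joint's range is limited). The gripper opens to 85 mm and grips with 20 to 120 N. Pads are 22 mm wide; open, the fingers measure 114 mm over their backs; the gripper's body (76 mm by 85 mm) begins 54 mm behind the grasp point. The pads swing forward as they close: fully open they stand 13 mm farther back than shut.
Start: joints at [-1.372, 0.521, -0.036, 1.599, 0.021, 1.021, -0.113], TCP at [0.166, 0.603, 0.239] pointing down, gripper open.
Joint ranges: [-2.91, 2.91], [-0.3, 2.13], [-1.5, 1.42], [0.17, 2.43], [-1.26, 4.41], [0.16, 1.93], [-2.52, 2.52]. Speed limits (rad/s): [1.89, 1.89, 2.39, 2.39, 3.01, 3.01, 3.01].

## Interface

Orientations are given as [roll, pitch, yaw] about the fixed x, y, z axes, in that order (R = Rz(yaw) Ry(pitch) Rx(roll)).
In Python, from workcell import sensors, imaging, order, bot gives the robot as it stands.
- The arm moves only by the tool arm_command, never from a script. Its argument "commands" is a list of rows, each an object of numbers: "dx", "dy", "dz": the shift along the tool's x, y, z in cm; "twist": the turn about the tool's x in rad. A call has 1 to 12 rows; each row is the pose to reach, as a shift and turn from the pose measured when the call began, along the tool's axes at that moment; what a row does not reach only later rows make up. A row lasts 1/12 s, in which the tool goes at most 41.7 mm and 7.16 degrees, less where a joint would pass 70% of its speed; a pose out of reach is approached as far as the arm can. A call with a gripper value outside its range is refused whole. "grip" is the closure, from -1 (fully open) to 1 (shut), set as the call begins (left out, the last holds). The fingers move at their own pace and stop on an object; "squeeze" is the grip in N (left out, the last holds). Time passes only in rows, so rows that repeat a pose let the fingers close. It gives the time, the measured TCP pose, the force and the opening at its end, in the units of the state.
- sensors.observe(): the state, without advancing time (a new reading comes with each control period).
- imaging.grab_frame(name): name is "scene" or "top" or "wrist"; returns the picture (400x640x3 uint8, red, green, blue); there is no depth.
- imaging.camera_info(name): a dict with "fx", "fy", "cx", "cy" (pixels), "dist_coeffs" ([k1, k2, p1, p2, k3] as OpenCV has them; the pictures are not rectified), "origin" and "attitude" of the camera in the world. Camera axes: x right, y down, z forward; pixel columns grow to the right and rows downward; lengths in m; the calibration is good to about 2 mm. A picture is of the moment at which its call begins: read the wrist's pose just before it. camera_info takes no time and is no camera call; for the wrist camera it gives the pose at the moment of the call.
- order.job_done(): hands the job in, once; it reports no verdict.
The state is a dict: "clock": time; "qpos": joint angles; "qd": joint speeds; "joint_efforts": joint torques, N m; "position": TCP position; "tool_rot": TCP orientation; "force": force on the tool from outside, world axes, zero at the start; "moment": the same for the moment, N m; "grip_width": finger opening in m.
Only numpy, scipy, OpenCV 4.12 (cv2) and the standard library are available. Lean on these libraries where they do the work, as an engineer would, in place of code of your own. Each camera call takes 0.05 s, during which the arm holds its last target.

## Working session

There is one attempt and no reset: what is moved stays moved. The work goes in short steps, Python scripts to look and compute and a tool call to move; the robot and the scene stay as the last step left them, time stands still between calls to the robot, and variables do not carry over. Pictures are saved under pics/ and viewed, and the job is handed in when it is done.

Besides the shell and the picture viewer there is one more tool, called after ">>>" as name([rows], argument=value, ...), one row to a line, values as JSON. arm_command: Moves the arm, as the interface text tells. Its arguments: {"type":"object","properties":{"commands":{"type":"array"},"grip":{"type":"number"},"squeeze":{"type":"number"}},"required":["commands"]}

```bash
ls; mkdir -p pics; python3 - <<'E'
from workcell import sensors, imaging, order, bot
import cv2,json
print(sensors.observe())
for n in ("scene","top"):
    print(n,imaging.camera_info(n))
    cv2.imwrite(f"pics/{n}0.png",imaging.grab_frame(n)[:,:,::-1])
E
```

```text
pics
{'clock': 0.0, 'qpos': array([-1.37217422,  0.52201246, -0.03636483,  1.60000306,  0.02120992,
        1.02109696, -0.1128348 ]), 'qd': array([-0.00126303, -0.00044222, -0.00038675,  0.00013275, -0.00036645,
       -0.00014251, -0.00261547]), 'joint_efforts': array([-3.22353044e-03, -9.27132368e+01,  1.97840877e+00, -3.69943464e+01,
        1.77058449e-02,  8.06718715e-03, -1.64806596e-05]), 'position': array([0.16592699, 0.60223157, 0.23872805]), 'tool_rot': array([-1.50828216,  1.56966183, -1.77711148]), 'force': array([-0.43171925,  0.34287067,  1.11551033]), 'moment': array([-0.02812312, -0.03379264,  0.02999373]), 'grip_width': 0.08528541456731681}
scene {'fx': 479.2480412254748, 'fy': 479.2480412254748, 'cx': 307.58186537616797, 'cy': 191.22345496372913, 'dist_coeffs': array([-0.02105214,  0.        ,  0.        ,  0.        ,  0.        ]), 'origin': array([-0.47102296,  0.62153112,  0.77476189]), 'attitude': array([-2.15936328, -0.01381669, -2.05574314])}
top {'fx': 448.3864339401705, 'fy': 448.3864339401705, 'cx': 322.6117897990752, 'cy': 204.0988135004076, 'dist_coeffs': array([-0.00806228,  0.        ,  0.        ,  0.        ,  0.        ]), 'origin': array([0.31239793, 0.16629943, 1.47982305]), 'attitude': array([-3.05537652e+00,  8.07231005e-04, -1.56847855e+00])}
```

View pics/scene0.png

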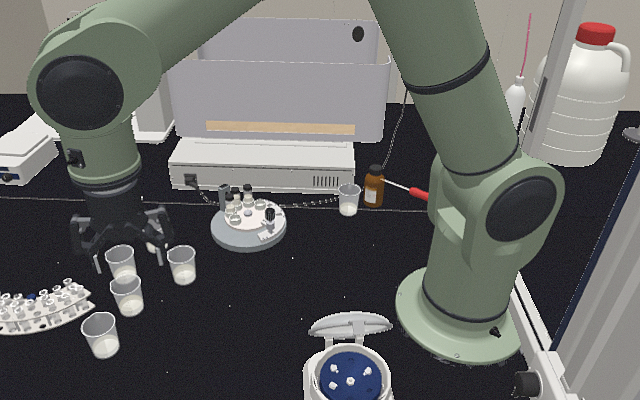

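View pics/top0.png

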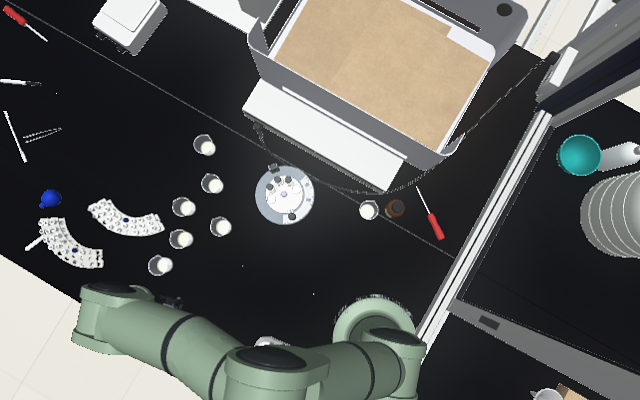

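```bash
cat > h.py <<'E'
from workcell import sensors, imaging, order, bot
import cv2,numpy as np
from scipy.spatial.transform import Rotation as R
def cam(n):
    c=imaging.camera_info(n);K=np.array([[c['fx'],0,c['cx']],[0,c['fy'],c['cy']],[0,0,1.]])
    return K,c['dist_coeffs'],c['origin'],R.from_euler('xyz',c['attitude']).as_matrix()
def px2w(n,uv,z,c=None):
    K,d,o,A=c or cam(n)
    p=cv2.undistortPoints(np.array(uv,float).reshape(-1,1,2),K,d).reshape(-1,2)
    r=np.c_[p,np.ones(len(p))]@A.T
    return o+r*((z-o[2])/r[:,2])[:,None]
def w2px(n,P,c=None):
    K,d,o,A=c or cam(n)
    q=(np.array(P,float).reshape(-1,3)-o)@A
    return cv2.projectPoints(q,np.zeros(3),np.zeros(3),K,d)[0].reshape(-1,2)
def crop(img,x0,y0,w,h,s,fn):
    cv2.imwrite(fn,cv2.resize(img[y0:y0+h,x0:x0+w],None,fx=s,fy=s,interpolation=cv2.INTER_CUBIC))
E
python3 - <<'E'
from h import *
crop(cv2.imread('pics/top0.png'),245,155,80,75,8,'pics/top0c.png')
crop(cv2.imread('pics/scene0.png'),200,170,100,85,8,'pics/scene0c.png')
print(w2px('top',[[0,0,0],[0.166,.602,.239]]))
E
```

```text
[[374.23602762 340.00436416]
 [163.46775987 296.18395662]]
```

View pics/top0c.png

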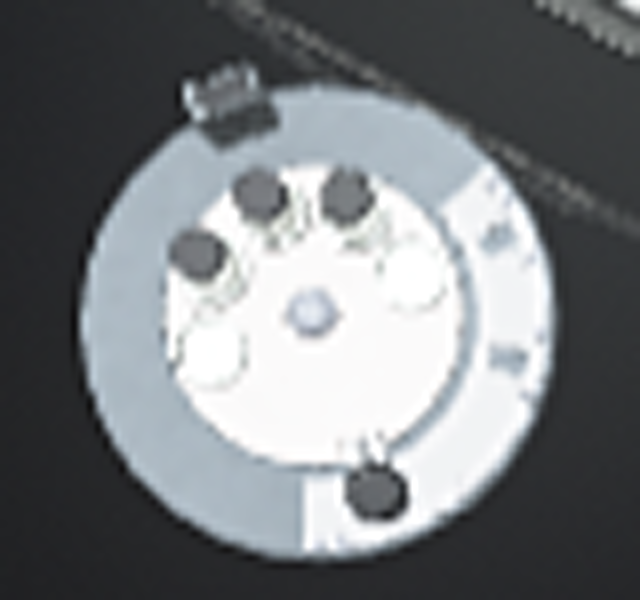

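View pics/scene0c.png

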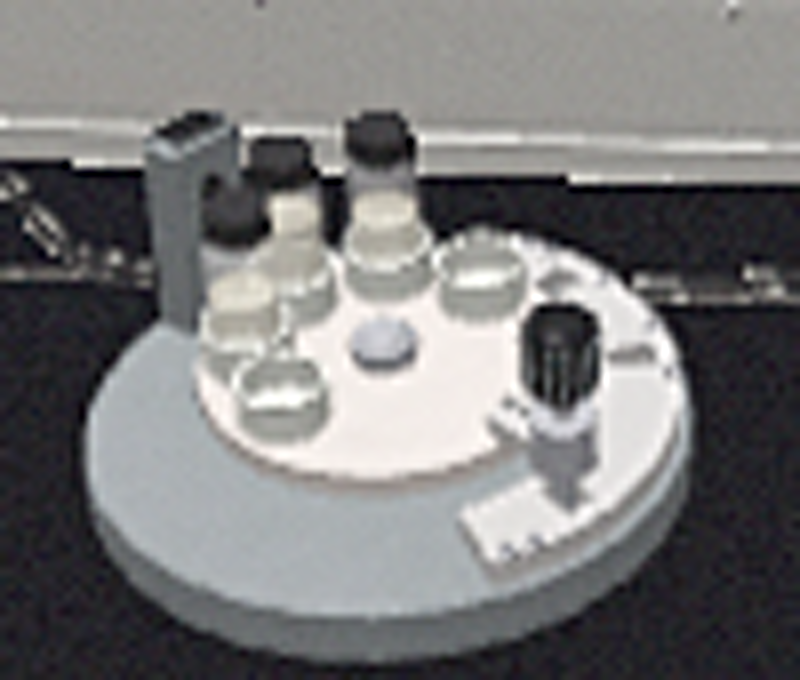

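```bash
python3 - <<'E'
from h import *
f=lambda u,v,x0,y0:[x0+(u+.5)/8-.5,y0+(v+.5)/8-.5]
T=lambda u,v:f(u,v,245,155)
S=lambda u,v:f(u,v,200,170)
# base circle
th=np.linspace(0,2*np.pi,9)
from scipy.optimize import least_squares
pts=[(80,320),(130,180),(305,85),(555,320),(325,558),(130,455),(185,515)]
zs=[.02,.02,.02,.03,.02,.02,.02]; rr=[.098,.098,.098,.094,.098,.098,.098]
W=np.array([px2w('top',[T(*p)],z)[0] for p,z in zip(pts,zs)])
s=least_squares(lambda c:np.hypot(W[:,0]-c[0],W[:,1]-c[1])-rr,[.3,.2]);c=s.x
print('center',c,s.fun)
kt=px2w('top',[T(376,493)],.099)[0]; print('knob top',kt)
ks=px2w('scene',[S(563,316)],.099)[0]; print('knob scene',ks)
print('hub', px2w('top',[T(312,313)],.05),px2w('scene',[S(384,335)],.05))
h=px2w('top',[T(507,359),T(497,237)],.03);hs=px2w('scene',[S(632,353),S(558,279)],.03)
print(h,hs)
for cc in (c,):
  for k in (kt,ks):
    d=k[:2]-cc; print('knob r,ang',np.hypot(*d),np.arctan2(d[1],d[0]))
  for q in list(h)+list(hs):
    d=q[:2]-cc; print('hole r,ang',np.hypot(*d),np.arctan2(d[1],d[0]))
E
```

```text
center [0.47025097 0.29089698] [ 1.80409027e-03  3.69249575e-04 -9.71544186e-04  8.71656605e-04
  2.10238817e-05 -1.43753545e-03  4.00610052e-05]
knob top [0.39410273 0.26336421 0.099     ]
knob scene [0.39260149 0.25812929 0.099     ]
hub [[0.46921311 0.29307127 0.05      ]] [[0.47139756 0.28703864 0.05      ]]
[[0.45279529 0.21546498 0.03      ]
 [0.50270305 0.21979495 0.03      ]] [[0.45183919 0.20932744 0.03      ]
 [0.5008909  0.21388147 0.03      ]]
knob r,ang 0.08097287827942222 -2.7946496515564094
knob r,ang 0.08428025736874427 -2.74227000440451
hole r,ang 0.07742536461364156 -1.798202867421024
hole r,ang 0.07815776665376409 -1.1426199589719972
hole r,ang 0.08362166414596252 -1.792794761328623
hole r,ang 0.08288663613525661 -1.192152492891243
```

```bash
cat >> h.py <<'E'
def st():
    s=sensors.observe();M=R.from_euler('xyz',s['tool_rot']).as_matrix()
    return s,M
def rel(p,yaw=None):
    s,M=st();d=M.T@(np.array(p)-s['position'])*100
    print('dx dy dz cm',d.round(2))
    y=np.arctan2(M[1,1],M[0,1]);print('jaw yaw',round(y,3))
    if yaw is not None:
        t=(yaw-y+np.pi/2)%np.pi-np.pi/2
        print('turn about world z',round(t,3),' twist about tool x(down)',round(-t,3))
E
python3 - <<'E'
from h import *
s,M=st();print(M.round(3))
rel([.36,.25,.25],-1.22)
c=imaging.camera_info('wrist');print(c);print(M.T@(c['origin']-s['position']));print((M.T@R.from_euler('xyz',c['attitude']).as_matrix()).round(3))
E
```

```text
[[-0.     0.266  0.964]
 [-0.001  0.964 -0.266]
 [-1.    -0.001  0.   ]]
dx dy dz cm [ -1.09 -28.81  28.07]
jaw yaw 1.302
turn about world z 0.62  twist about tool x(down) -0.62
{'fx': 299.4597371006912, 'fy': 299.4597371006912, 'cx': 324.1133106361895, 'cy': 199.951673854134, 'dist_coeffs': array([-0.01057541,  0.        ,  0.        ,  0.        ,  0.        ]), 'origin': array([0.09873676, 0.62112363, 0.37423949]), 'attitude': array([2.86204302e+00, 6.38757806e-04, 1.30246325e+00])}
[-0.13545585  0.00019253 -0.0697649 ]
[[-0.    -0.276  0.961]
 [ 1.     0.     0.   ]
 [-0.     0.961  0.276]]
```

>>> arm_command([
  {"dx": -1, "dy": -2, "dz": 2, "twist": -0.05},
  {"dx": -1, "dy": -5, "dz": 5, "twist": -0.1},
  {"dx": -1, "dy": -8, "dz": 8, "twist": -0.16},
  {"dx": -1, "dy": -11, "dz": 11, "twist": -0.22},
  {"dx": -1, "dy": -14, "dz": 14, "twist": -0.28},
  {"dx": -1, "dy": -17, "dz": 17, "twist": -0.34},
  {"dx": -1, "dy": -20, "dz": 20, "twist": -0.4},
  {"dx": -1, "dy": -23, "dz": 23, "twist": -0.46},
  {"dx": -1, "dy": -26, "dz": 26, "twist": -0.52},
  {"dx": -1, "dy": -28, "dz": 27.5, "twist": -0.58},
  {"dx": -1, "dy": -28.8, "dz": 28, "twist": -0.62},
  {"dx": -1, "dy": -28.8, "dz": 28, "twist": -0.62},
])

```text
clock: 1.1
position: [0.3603, 0.2476, 0.2491]
tool_rot: [-1.988, 1.569, -1.639]
force: [0.7, -0.9, -0.2]
grip_width: 0.0852
```

```bash
python3 - <<'E'
from h import *
s,M=st();print(s['clock'],s['position'],s['qpos'],s['force'],M[:,1].round(3))
im=imaging.grab_frame('wrist')[:,:,::-1];cv2.imwrite('pics/w1.png',im)
E
```

```text
1.1 [0.36032852 0.24762452 0.24912038] [-0.70365217  0.21056633 -0.04075777  2.05420294  0.01256679  0.87824952
  1.16862008] [ 0.69913422 -0.92944465 -0.19714617] [-0.342  0.94  -0.002]
```

View pics/w1.png

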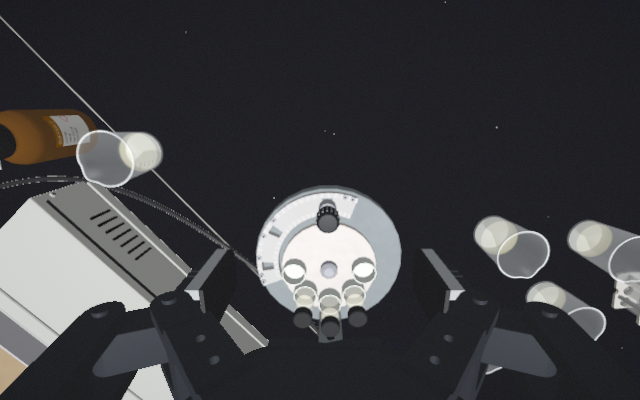

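```bash
python3 - <<'E'
from h import *
crop(cv2.imread('pics/w1.png'),245,175,165,150,4.8,'pics/w1c.png')
E
```

```text
(no output)
```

View pics/w1c.png

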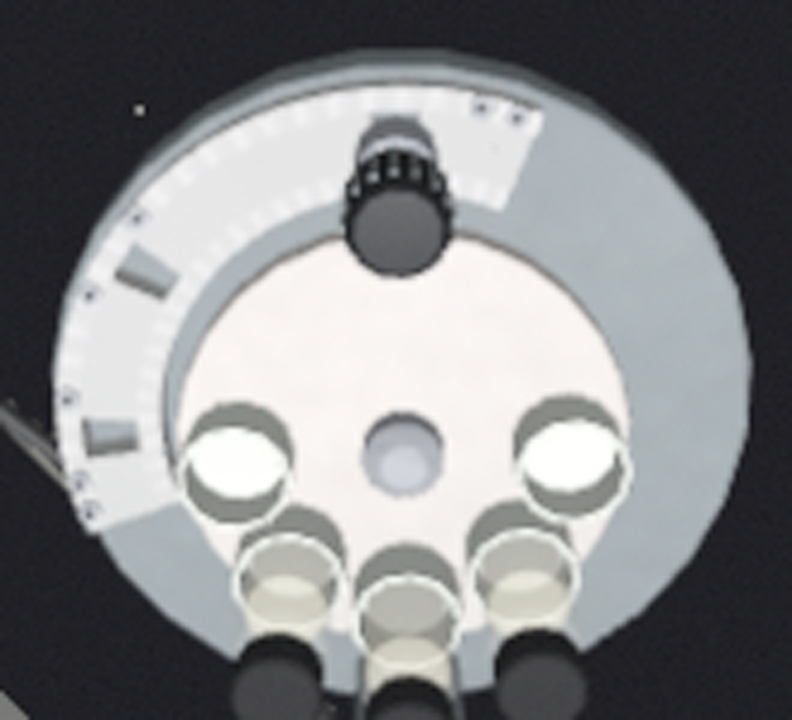

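```bash
python3 - <<'E'
from h import *
T=lambda u,v:[245+(u+.5)/4.8-.5,175+(v+.5)/4.8-.5]
k=px2w('wrist',[T(397,234)],.099)[0];hub=px2w('wrist',[T(403,470)],.048)[0]
h=px2w('wrist',[T(147,271),T(111,438)],.03)
rim=px2w('wrist',[T(172,400),T(630,400),T(402,232),T(220,310),T(590,300)],.044)
tr=px2w('wrist',[T(55,380),T(90,270),T(200,150),T(400,80)],.03)
from scipy.optimize import least_squares
s=least_squares(lambda c:np.r_[np.hypot(*(rim[:,:2]-c).T)-.06,np.hypot(*(tr[:,:2]-c).T)-.094],[.47,.29])
print('knob',k,'hub',hub,'rimfit',s.x,s.fun.round(4));c=s.x
for q in (k,*h):
  d=q[:2]-c;print(np.hypot(*d),np.arctan2(d[1],d[0]))
E
```

```text
knob [0.39332344 0.2651515  0.099     ] hub [0.47226812 0.29639036 0.048     ] rimfit [0.46635426 0.29458166] [ 0.0019  0.0002 -0.0013  0.0003  0.0021  0.001  -0.0005 -0.0014  0.0007]
0.07873775865175354 -2.758517624124511
0.0802010179533026 -1.7802148371419622
0.08040464568448041 -1.139207854777562
```

```bash
python3 - <<'E'
from h import *
rel([.3935,.2645,.12],1.937)
E
```

```text
dx dy dz cm [12.91  0.27  3.7 ]
jaw yaw 1.919
turn about world z 0.018  twist about tool x(down) -0.018
```

>>> arm_command([
  {"dx": 1, "dy": 0.2, "dz": 2, "twist": -0.02},
  {"dx": 3, "dy": 0.27, "dz": 3.7, "twist": -0.02},
  {"dx": 5, "dy": 0.27, "dz": 3.7, "twist": -0.02},
  {"dx": 7, "dy": 0.27, "dz": 3.7, "twist": -0.02},
  {"dx": 9, "dy": 0.27, "dz": 3.7, "twist": -0.02},
  {"dx": 11, "dy": 0.27, "dz": 3.7, "twist": -0.02},
  {"dx": 12, "dy": 0.27, "dz": 3.7, "twist": -0.02},
  {"dx": 12, "dy": 0.27, "dz": 3.7, "twist": -0.02},
  {"dx": 12, "dy": 0.27, "dz": 3.7, "twist": -0.02},
], grip=-0.2)

```text
clock: 1.9
position: [0.3932, 0.2652, 0.1292]
tool_rot: [-2.502, 1.569, -2.133]
force: [-0.3, 0.1, 0.5]
grip_width: 0.0514
```

```bash
python3 - <<'E'
from h import *
s,M=st();print(s['clock'],s['position'],s['force'],s['grip_width'])
im=imaging.grab_frame('wrist')[:,:,::-1];cv2.imwrite('pics/w2.png',im)
u=w2px('wrist',[[.3935,.2645,.099],s['position'],s['position']+[0,0,-.008]]);print(u)
E
```

```text
1.9 [0.39323034 0.26515394 0.1292212 ] [-0.25351024  0.08944678  0.5054761 ] 0.051414947237577516
[[323.06698363 234.72676188]
 [324.30418527 258.09805631]
 [324.28798603 251.06756295]]
```

View pics/w2.png

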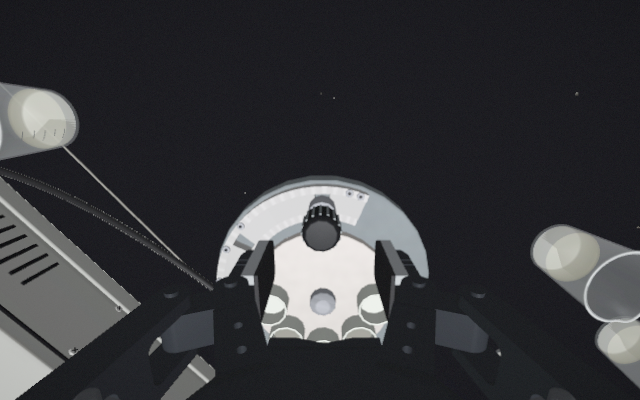

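```bash
python3 - <<'E'
from h import *
crop(cv2.imread('pics/w2.png'),210,170,160,120,5,'pics/w2c.png')
E
```

```text
(no output)
```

View pics/w2c.png

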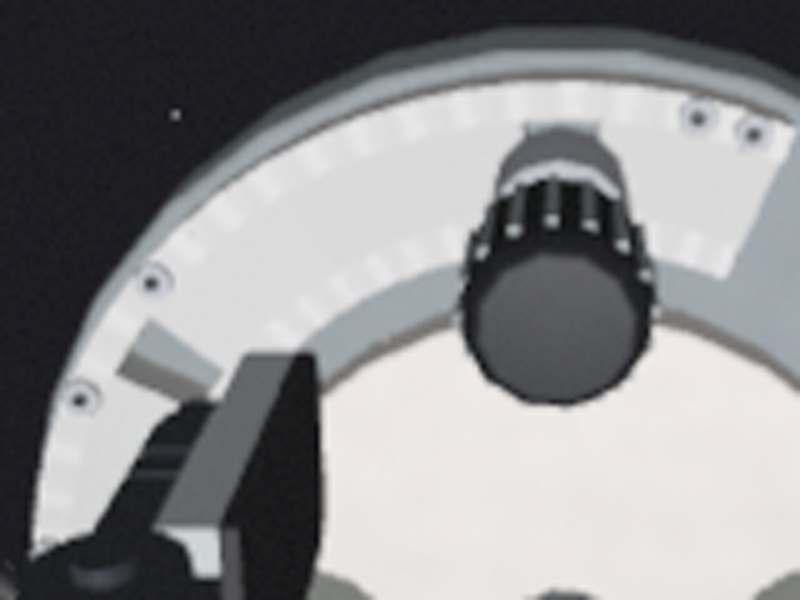

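```bash
python3 - <<'E'
from h import *
print(px2w('wrist',[[321.6,234.5]],.099))
rel([.3937,.2638,.0755],1.937)
s,M=st();print(M.round(3))
E
```

```text
[[0.39368012 0.26362997 0.099     ]]
dx dy dz cm [ 5.43 -0.13 -0.05]
jaw yaw 1.94
turn about world z -0.003  twist about tool x(down) 0.003
[[ 0.    -0.36   0.933]
 [-0.001  0.933  0.36 ]
 [-1.    -0.001  0.   ]]
```

>>> arm_command([
  {"dx": 1, "dy": -0.13, "dz": -0.05},
  {"dx": 2.2, "dy": -0.13, "dz": -0.05},
  {"dx": 3.4, "dy": -0.13, "dz": -0.05},
  {"dx": 4.4, "dy": -0.13, "dz": -0.05},
  {"dx": 5, "dy": -0.13, "dz": -0.05},
  {"dx": 5.4, "dy": -0.13, "dz": -0.05},
  {"dx": 5.4, "dy": -0.13, "dz": -0.05},
  {"dx": 5.4, "dy": -0.13, "dz": -0.05},
])

```text
validation failed for argument at $.co...
```

```bash
python3 - <<'E'
from h import *
s,M=st();print(s['clock'],s['position'],s['force'],s['grip_width'])
im=imaging.grab_frame('wrist')[:,:,::-1];crop(im,220,150,200,150,4,'pics/w3.png')
E
```

```text
1.95 [0.39364327 0.26521719 0.12979622] [ 0.6154718  -0.0222631   0.26348316] 0.051304929889890674
```

View pics/w3.png

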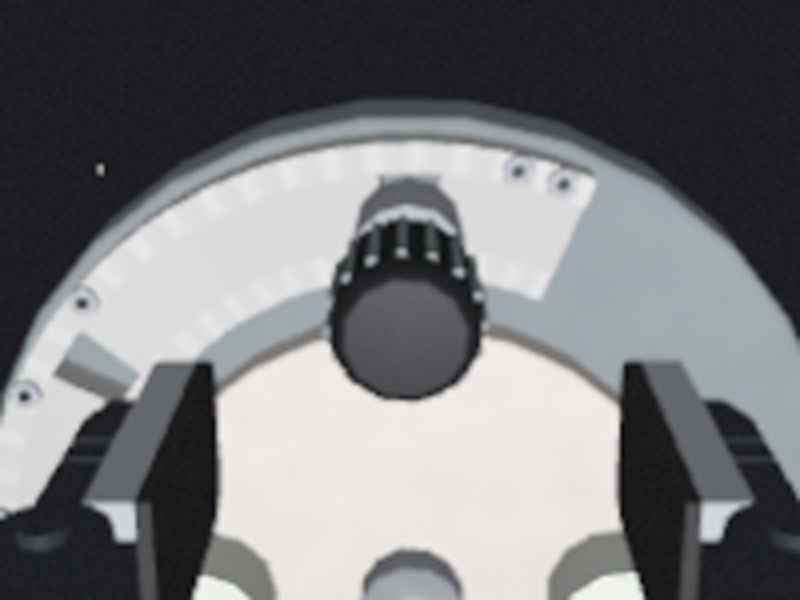

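The descend call was refused at the argument check, and the pose is still z=0.130, so nothing moved. The picture shows the hover view, with the knob centred between the open pads at about (320,234). The only thing different from the earlier calls is that the rows had no "twist", so I'll include it.

>>> arm_command([
  {"dx": 1, "dy": -0.13, "dz": -0.05, "twist": 0},
  {"dx": 2.2, "dy": -0.13, "dz": -0.05, "twist": 0},
  {"dx": 3.4, "dy": -0.13, "dz": -0.05, "twist": 0},
  {"dx": 4.4, "dy": -0.13, "dz": -0.05, "twist": 0},
  {"dx": 5, "dy": -0.13, "dz": -0.05, "twist": 0},
  {"dx": 5.4, "dy": -0.13, "dz": -0.05, "twist": 0},
  {"dx": 5.4, "dy": -0.13, "dz": -0.05, "twist": 0},
  {"dx": 5.4, "dy": -0.13, "dz": -0.05, "twist": 0},
])

```text
clock: 2.67
position: [0.394, 0.2638, 0.0762]
tool_rot: [-0.43, 1.57, -0.062]
force: [-0.0, 0.3, -0.3]
grip_width: 0.0514
```

>>> arm_command([
  {"dx": 0, "dy": 0, "dz": 0, "twist": 0},
  {"dx": 0, "dy": 0, "dz": 0, "twist": 0},
  {"dx": 0, "dy": 0, "dz": 0, "twist": 0},
  {"dx": 0, "dy": 0, "dz": 0, "twist": 0},
  {"dx": 0, "dy": 0, "dz": 0, "twist": 0},
  {"dx": 0, "dy": 0, "dz": 0, "twist": 0},
  {"dx": 0, "dy": 0, "dz": 0, "twist": 0},
  {"dx": 0, "dy": 0, "dz": 0, "twist": 0},
], grip=1, squeeze=20)

```text
clock: 3.33
position: [0.3942, 0.2639, 0.0767]
tool_rot: [-0.109, 1.569, 0.259]
force: [-0.5, -0.5, 6.1]
grip_width: 0.0235
```

```bash
python3 - <<'E'
from h import *
s,M=st();print(s['clock'],s['position'],s['force'],s['moment'],s['grip_width'],M.round(3))
im=imaging.grab_frame('wrist')[:,:,::-1];crop(im,220,150,200,150,4,'pics/w4.png')
E
```

```text
3.3333 [0.39421365 0.26391446 0.0766723 ] [-0.529025   -0.49730825  6.14650702] [-0.15374395  0.12358965 -0.01916205] 0.023503442603772906 [[ 0.001 -0.36   0.933]
 [ 0.     0.933  0.36 ]
 [-1.    -0.     0.001]]
```

View pics/w4.png

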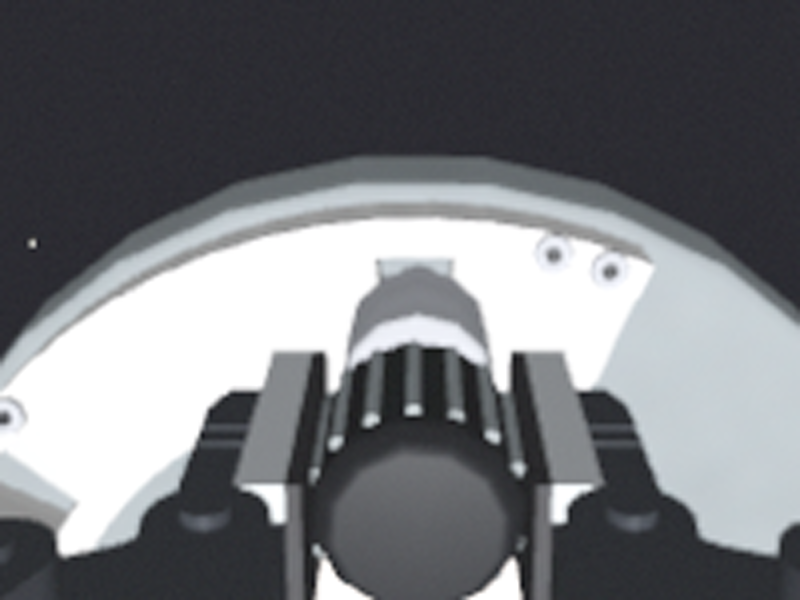

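>>> arm_command([
  {"dx": 0, "dy": 0, "dz": 0, "twist": 0},
  {"dx": 0, "dy": 0, "dz": 0, "twist": 0},
  {"dx": -0.2, "dy": 0, "dz": 0, "twist": 0},
  {"dx": -0.4, "dy": 0, "dz": 0, "twist": 0},
  {"dx": -0.6, "dy": 0, "dz": 0, "twist": 0},
  {"dx": -0.8, "dy": 0, "dz": 0, "twist": 0},
  {"dx": -1.0, "dy": 0, "dz": 0, "twist": 0},
  {"dx": -1.2, "dy": 0, "dz": 0, "twist": 0},
  {"dx": -1.3, "dy": 0, "dz": 0, "twist": 0},
  {"dx": -1.3, "dy": 0, "dz": 0, "twist": 0},
  {"dx": -1.3, "dy": 0, "dz": 0, "twist": 0},
], squeeze=45)

```text
clock: 4.3
position: [0.3942, 0.2639, 0.0897]
tool_rot: [-0.136, 1.569, 0.232]
force: [0.9, -0.7, -6.9]
grip_width: 0.0223
```

```bash
python3 - <<'E'
from h import *
s,M=st();print(s['clock'],s['position'],s['force'],s['moment'],s['grip_width'])
im=imaging.grab_frame('wrist')[:,:,::-1];crop(im,220,150,200,150,4,'pics/w5.png')
im=imaging.grab_frame('scene')[:,:,::-1];crop(im,200,150,120,100,6,'pics/s5.png')
E
```

```text
4.3 [0.39416832 0.26387417 0.08969054] [ 0.93388046 -0.67274786 -6.90869634] [-0.09521727 -0.24530768 -0.06239417] 0.022317294273149258
```

View pics/w5.png

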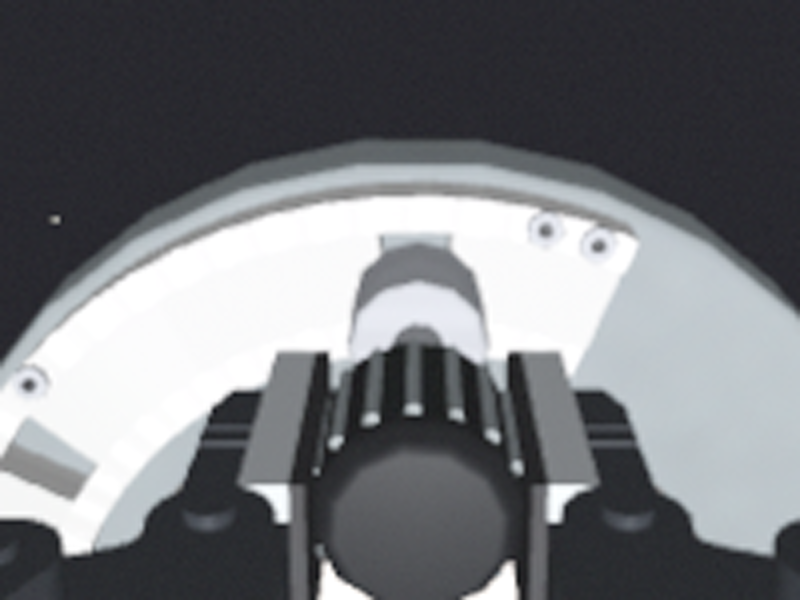

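View pics/s5.png

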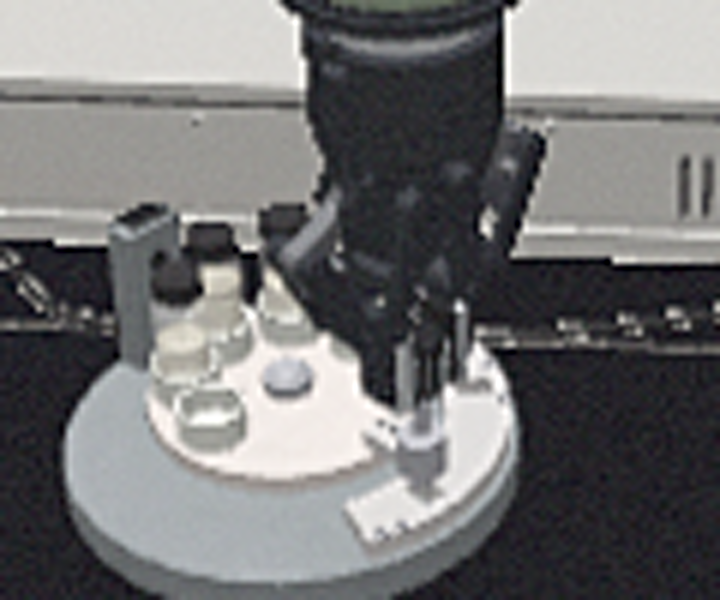

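```bash
cat >> h.py <<'E'
def swing(c,alphas,up=0,k=None,tw=1.0):
    s,M=st();p=s['position'][:2]
    print('pos',s['position'].round(4),'F',s['force'].round(2),'r',np.hypot(*(p-c)).round(4),'ang',np.arctan2(*(p-c)[::-1]).round(4),'jaw',np.arctan2(M[1,1],M[0,1]).round(3))
    for a in alphas:
        Rz=np.array([[np.cos(a),-np.sin(a)],[np.sin(a),np.cos(a)]])
        d=np.r_[Rz@(p-c)-(p-c),0]
        t=M.T@d*100
        print(f'{a:.3f} dx {t[0]-up*100:.3f} dy {t[1]:.3f} dz {t[2]:.3f} twist {-a*tw:.3f}')
E
python3 - <<'E'
from h import *
k=np.array([.3942,.2639]);c=k+.08*np.array([np.cos(.372),np.sin(.372)]);print(c)
swing(c,[.05,.1,.15,.2,.25,.3])
E
```

```text
[0.46872818 0.29297835]
pos [0.3942 0.2639 0.0896] F [ 1.65 -0.35 -7.07] r 0.08 ang -2.7694 jaw 1.939
0.050 dx 0.000 dy -0.400 dz 0.012 twist -0.050
0.100 dx 0.000 dy -0.799 dz 0.043 twist -0.100
0.150 dx 0.000 dy -1.196 dz 0.094 twist -0.150
0.200 dx 0.001 dy -1.589 dz 0.165 twist -0.200
0.250 dx 0.001 dy -1.979 dz 0.256 twist -0.250
0.300 dx 0.001 dy -2.364 dz 0.366 twist -0.300
```

>>> arm_command([
  {"dx": 0, "dy": -0.2, "dz": 0.005, "twist": -0.025},
  {"dx": 0, "dy": -0.4, "dz": 0.01, "twist": -0.05},
  {"dx": 0, "dy": -0.8, "dz": 0.04, "twist": -0.1},
  {"dx": 0, "dy": -1.2, "dz": 0.09, "twist": -0.15},
  {"dx": 0, "dy": -1.59, "dz": 0.165, "twist": -0.2},
  {"dx": 0, "dy": -1.98, "dz": 0.256, "twist": -0.25},
  {"dx": 0, "dy": -2.36, "dz": 0.366, "twist": -0.3},
  {"dx": 0, "dy": -2.36, "dz": 0.366, "twist": -0.3},
  {"dx": 0, "dy": -2.36, "dz": 0.366, "twist": -0.3},
])

```text
clock: 5.15
position: [0.4061, 0.2431, 0.0896]
tool_rot: [-0.279, 1.57, 0.388]
force: [0.3, 1.0, -7.6]
grip_width: 0.0225
```

```bash
python3 - <<'E'
from h import *
swing(np.array([.46873,.29298]),[.05,.1,.15,.2,.25,.3,.35,.4])
s,M=st();print(s['clock'],'tool F',M.T@s['force'],'mom',M.T@s['moment'],s['grip_width'])
E
```

```text
pos [0.4061 0.2431 0.0896] F [ 0.34  1.05 -7.62] r 0.0801 ang -2.4688 jaw 2.238
0.050 dx 0.000 dy -0.400 dz 0.012 twist -0.050
0.100 dx 0.000 dy -0.799 dz 0.044 twist -0.100
0.150 dx 0.001 dy -1.196 dz 0.096 twist -0.150
0.200 dx 0.001 dy -1.590 dz 0.168 twist -0.200
0.250 dx 0.001 dy -1.980 dz 0.259 twist -0.250
0.300 dx 0.001 dy -2.365 dz 0.370 twist -0.300
0.350 dx 0.002 dy -2.743 dz 0.500 twist -0.350
0.400 dx 0.002 dy -3.115 dz 0.649 twist -0.400
5.15 tool F [7.61993553 0.61705145 0.90248946] mom [-0.06763424 -0.15733803  0.08751281] 0.02248636441590762
```

>>> arm_command([
  {"dx": 0, "dy": -0.2, "dz": 0.005, "twist": -0.025},
  {"dx": 0, "dy": -0.4, "dz": 0.01, "twist": -0.05},
  {"dx": 0, "dy": -0.8, "dz": 0.044, "twist": -0.1},
  {"dx": 0, "dy": -1.2, "dz": 0.096, "twist": -0.15},
  {"dx": 0, "dy": -1.59, "dz": 0.168, "twist": -0.2},
  {"dx": 0, "dy": -1.98, "dz": 0.26, "twist": -0.25},
  {"dx": 0, "dy": -2.36, "dz": 0.37, "twist": -0.3},
  {"dx": 0, "dy": -2.74, "dz": 0.5, "twist": -0.35},
  {"dx": 0, "dy": -3.11, "dz": 0.65, "twist": -0.4},
  {"dx": 0, "dy": -3.11, "dz": 0.65, "twist": -0.4},
  {"dx": 0, "dy": -3.11, "dz": 0.65, "twist": -0.4},
])

```text
clock: 6.07
position: [0.4304, 0.2228, 0.0895]
tool_rot: [-0.423, 1.569, 0.643]
force: [-0.7, 2.2, -8.3]
grip_width: 0.0224
```

```bash
python3 - <<'E'
from h import *
swing(np.array([.46873,.29298]),[.05,.1,.15,.2,.25,.27,.28])
s,M=st();print(s['clock'],'tool F',M.T@s['force'],'mom',M.T@s['moment'],s['grip_width'],s['qpos'])
im=imaging.grab_frame('wrist')[:,:,::-1];crop(im,220,150,200,150,4,'pics/w6.png');cv2.imwrite('pics/w6f.png',im)
c=imaging.camera_info('wrist');print(c['origin'],c['attitude'])
E
```

```text
pos [0.4304 0.2228 0.0895] F [-0.66  2.24 -8.29] r 0.08 ang -2.0705 jaw 2.637
0.050 dx 0.000 dy -0.400 dz 0.012 twist -0.050
0.100 dx 0.000 dy -0.798 dz 0.044 twist -0.100
0.150 dx 0.001 dy -1.195 dz 0.095 twist -0.150
0.200 dx 0.001 dy -1.589 dz 0.167 twist -0.200
0.250 dx 0.001 dy -1.978 dz 0.258 twist -0.250
0.270 dx 0.002 dy -2.132 dz 0.299 twist -0.270
0.280 dx 0.002 dy -2.209 dz 0.321 twist -0.280
6.0667 tool F [8.28939287 1.66883948 1.63426503] mom [-0.11954015 -0.38398086  0.28538896] 0.022399942490885956 [-0.42347458  0.54460221 -0.23073811  2.07455752  0.23063812  0.54471264
  1.81755985]
[0.39671198 0.16120074 0.22493199] [ 2.85969169e+00 -6.69439039e-04  2.63756317e+00]
```

View pics/w6.png

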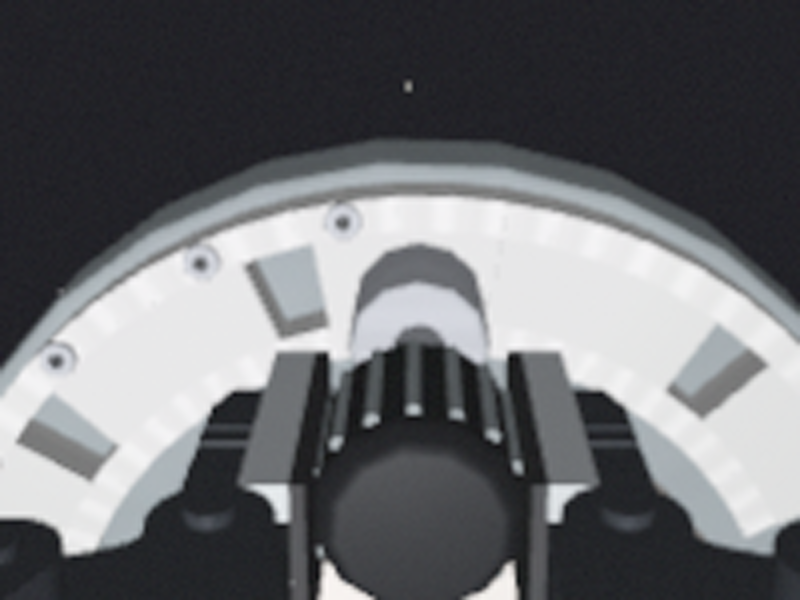

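```bash
python3 - <<'E'
from h import *
T=lambda u,v:[220+(u+.5)/4-.5,150+(v+.5)/4-.5]
Q={'home':[(717,325),(767,365),(705,416),(668,390)],'next':[(245,265),(312,246),(327,325),(288,337)],'bey':[(50,395),(117,448),(95,480),(17,438)]}
c0=np.array([.46873,.29298])
H={}
for n,q in Q.items():
    P=px2w('wrist',[T(*p) for p in q],.03)[:,:2];m=P.mean(0);H[n]=m
    d=P-c0;print(n,m.round(4),np.hypot(*d.T).round(4),np.arctan2(d[:,1],d[:,0]).round(3),'c r,ang',np.hypot(*(m-c0)).round(4),np.arctan2(*(m-c0)[::-1]).round(4))
# circle through three centres radius 80
from scipy.optimize import least_squares
P=np.array(list(H.values()));s=least_squares(lambda c:np.hypot(*(P-c).T)-.08,c0);c=s.x;print(c,s.fun)
a=[np.arctan2(*(p-c)[::-1]) for p in P];print(a,np.diff(a))
E
```

```text
home [0.3934 0.2639] [0.0881 0.0883 0.074  0.0734] [-2.704 -2.841 -2.833 -2.717] c r,ang 0.0808 -2.7739
next [0.4509 0.2148] [0.0877 0.0877 0.0731 0.0728] [-1.723 -1.861 -1.849 -1.75 ] c r,ang 0.0802 -1.7956
bey [0.5004 0.2197] [0.0877 0.0724 0.072  0.0878] [-1.224 -1.218 -1.109 -1.101] c r,ang 0.0798 -1.1632
[0.46797918 0.29289497] [ 4.54014361e-05 -7.67140624e-05  6.39828016e-05]
[np.float64(-2.771498827664914), np.float64(-1.7867135316407239), np.float64(-1.154159722677878)] [0.9847853  0.63255381]
```

>>> arm_command([
  {"dx": 0, "dy": -0.2, "dz": 0.005, "twist": -0.025},
  {"dx": 0, "dy": -0.4, "dz": 0.01, "twist": -0.05},
  {"dx": 0, "dy": -0.8, "dz": 0.044, "twist": -0.1},
  {"dx": 0, "dy": -1.2, "dz": 0.096, "twist": -0.15},
  {"dx": 0, "dy": -1.59, "dz": 0.168, "twist": -0.2},
  {"dx": 0, "dy": -1.98, "dz": 0.26, "twist": -0.25},
  {"dx": 0, "dy": -2.2, "dz": 0.32, "twist": -0.279},
  {"dx": 0, "dy": -2.2, "dz": 0.32, "twist": -0.279},
  {"dx": 0, "dy": -2.2, "dz": 0.32, "twist": -0.279},
])

```text
clock: 6.87
position: [0.451, 0.2151, 0.0895]
tool_rot: [-0.579, 1.57, 0.766]
force: [-0.7, 3.1, -7.4]
grip_width: 0.0227
```

```bash
python3 - <<'E'
from h import *
swing(np.array([.46873,.29298]),[-.02,-.01,.01,.02])
s,M=st();print(s['clock'],'tool F',M.T@s['force'],'mom',M.T@s['moment'],s['grip_width'])
im=imaging.grab_frame('wrist')[:,:,::-1];crop(im,220,150,200,150,4,'pics/w7.png');cv2.imwrite('pics/w7f.png',im)
E
```

```text
pos [0.451  0.2151 0.0895] F [-0.72  3.14 -7.38] r 0.0799 ang -1.7947 jaw 2.916
-0.020 dx -0.000 dy 0.160 dz 0.001 twist 0.020
-0.010 dx -0.000 dy 0.080 dz 0.000 twist 0.010
0.010 dx 0.000 dy -0.080 dz 0.001 twist -0.010
0.020 dx 0.000 dy -0.160 dz 0.002 twist -0.020
6.8667 tool F [7.38002749 1.40940935 2.89555287] mom [-0.23638842 -0.69564396  0.35678875] 0.022731505069305668
```

View pics/w7.png

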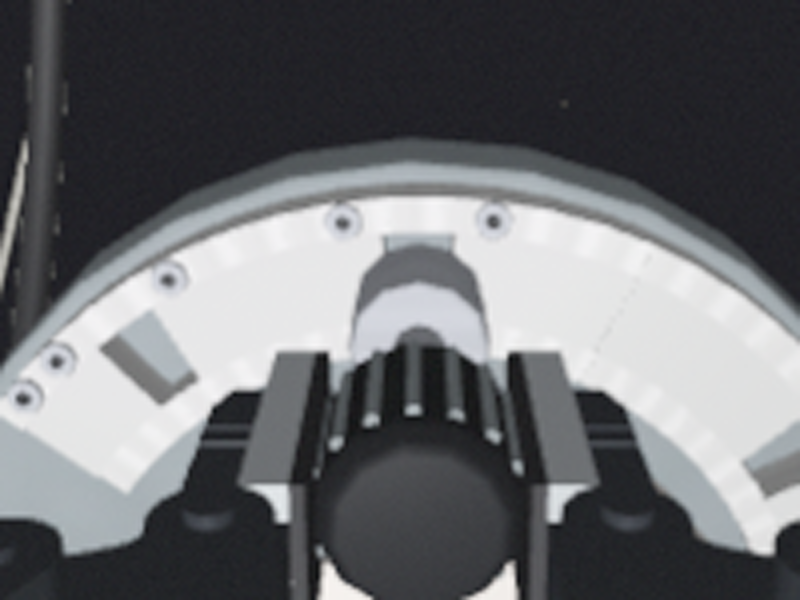

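>>> arm_command([
  {"dx": 0.1, "dy": 0, "dz": 0, "twist": 0},
  {"dx": 0.2, "dy": 0, "dz": 0, "twist": 0},
  {"dx": 0.3, "dy": 0, "dz": 0, "twist": 0},
  {"dx": 0.4, "dy": 0, "dz": 0, "twist": 0},
  {"dx": 0.45, "dy": 0, "dz": 0, "twist": 0},
  {"dx": 0.5, "dy": 0, "dz": 0, "twist": 0},
  {"dx": 0.55, "dy": 0, "dz": 0, "twist": 0},
  {"dx": 0.55, "dy": 0, "dz": 0, "twist": 0},
])

```text
clock: 7.58
position: [0.4509, 0.2151, 0.084]
tool_rot: [-0.628, 1.57, 0.717]
force: [-1.7, 3.3, -7.5]
grip_width: 0.0225
```

```bash
python3 - <<'E'
from h import *
swing(np.array([.46873,.29298]),[])
s,M=st();print(s['clock'],'tool F',M.T@s['force'],'mom',M.T@s['moment'],s['grip_width'])
E
```

```text
pos [0.4509 0.2151 0.084 ] F [-1.72  3.34 -7.45] r 0.0799 ang -1.796 jaw 2.916
7.5833 tool F [7.4547393  2.43120159 2.86298865] mom [-0.15981202 -0.52047216  0.47144975] 0.02246626088707262
```

>>> arm_command([
  {"dx": 0.05, "dy": 0, "dz": 0, "twist": 0},
  {"dx": 0.1, "dy": 0, "dz": 0, "twist": 0},
  {"dx": 0.15, "dy": 0, "dz": 0, "twist": 0},
  {"dx": 0.2, "dy": 0, "dz": 0, "twist": 0},
  {"dx": 0.25, "dy": 0, "dz": 0, "twist": 0},
  {"dx": 0.3, "dy": 0, "dz": 0, "twist": 0},
  {"dx": 0.3, "dy": 0, "dz": 0, "twist": 0},
])

```text
clock: 8.17
position: [0.4509, 0.2151, 0.0809]
tool_rot: [-0.624, 1.57, 0.72]
force: [-2.2, 2.4, -5.0]
grip_width: 0.0225
```

```bash
python3 - <<'E'
from h import *
swing(np.array([.46873,.29298]),[])
s,M=st();print(s['clock'],'tool F',M.T@s['force'],'mom',M.T@s['moment'],s['grip_width'])
im=imaging.grab_frame('wrist')[:,:,::-1];crop(im,220,150,200,150,4,'pics/w8.png')
E
```

```text
pos [0.4509 0.2151 0.0809] F [-2.2   2.39 -5.01] r 0.0799 ang -1.7955 jaw 2.916
8.1667 tool F [5.01475485 2.68475334 1.82954175] mom [-0.13685047 -0.48599059  0.40198373] 0.022548710199992435
```

View pics/w8.png

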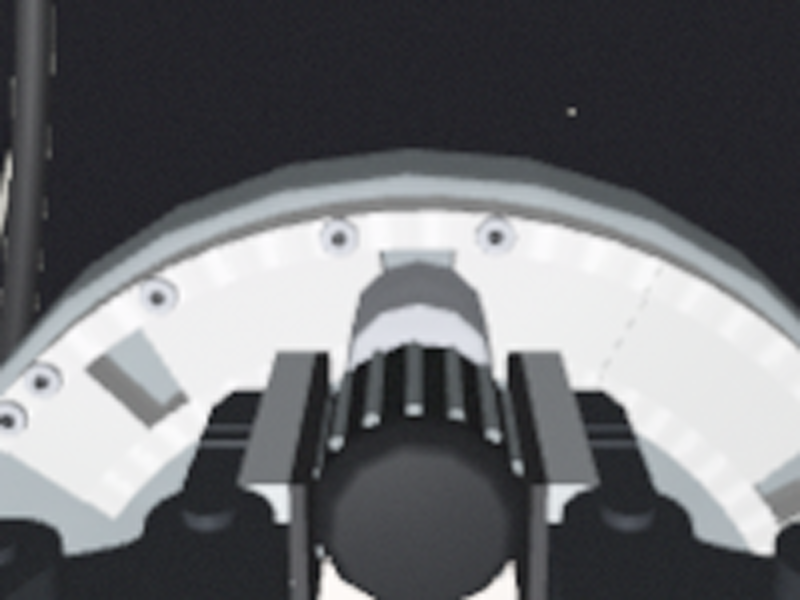

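>>> arm_command([
  {"dx": 0.05, "dy": 0, "dz": 0, "twist": 0},
  {"dx": 0.1, "dy": 0, "dz": 0, "twist": 0},
  {"dx": 0.15, "dy": 0, "dz": 0, "twist": 0},
  {"dx": 0.2, "dy": 0, "dz": 0, "twist": 0},
  {"dx": 0.25, "dy": 0, "dz": 0, "twist": 0},
  {"dx": 0.3, "dy": 0, "dz": 0, "twist": 0},
  {"dx": 0.35, "dy": 0, "dz": 0, "twist": 0},
  {"dx": 0.37, "dy": 0, "dz": 0, "twist": 0},
  {"dx": 0.37, "dy": 0, "dz": 0, "twist": 0},
])

```text
clock: 8.97
position: [0.4509, 0.2151, 0.0772]
tool_rot: [-0.592, 1.57, 0.753]
force: [-0.8, 1.9, -5.9]
grip_width: 0.0223
```

```bash
python3 - <<'E'
from h import *
swing(np.array([.46873,.29298]),[])
s,M=st();print(s['clock'],'tool F',M.T@s['force'],'mom',M.T@s['moment'],s['grip_width'])
E
```

```text
pos [0.4509 0.2151 0.0772] F [-0.82  1.89 -5.94] r 0.0798 ang -1.7955 jaw 2.916
8.9667 tool F [5.9378283  1.23040096 1.64767554] mom [-0.15670851 -0.44180323  0.40524413] 0.02229984149579127
```

>>> arm_command([
  {"dx": 0, "dy": 0, "dz": 0, "twist": 0},
  {"dx": 0, "dy": 0, "dz": 0, "twist": 0},
  {"dx": 0, "dy": 0, "dz": 0, "twist": 0},
  {"dx": 0, "dy": 0, "dz": 0, "twist": 0},
  {"dx": 0, "dy": 0, "dz": 0, "twist": 0},
  {"dx": 0, "dy": 0, "dz": 0, "twist": 0},
  {"dx": 0, "dy": 0, "dz": 0, "twist": 0},
  {"dx": 0, "dy": 0, "dz": 0, "twist": 0},
], grip=-0.2)

```text
clock: 9.63
position: [0.451, 0.2151, 0.0772]
tool_rot: [-0.629, 1.57, 0.716]
force: [1.1, 0.0, 0.2]
grip_width: 0.051
```

```bash
python3 - <<'E'
from h import *
swing(np.array([.46873,.29298]),[])
s,M=st();print(s['clock'],'tool F',M.T@s['force'],s['grip_width'])
im=imaging.grab_frame('wrist')[:,:,::-1];crop(im,220,150,200,150,4,'pics/w9.png')
E
```

```text
pos [0.451  0.2151 0.0772] F [1.08 0.03 0.16] r 0.0799 ang -1.7952 jaw 2.915
9.6333 tool F [-0.15547431 -1.04204402  0.27106316] 0.05100106148668824
```

View pics/w9.png

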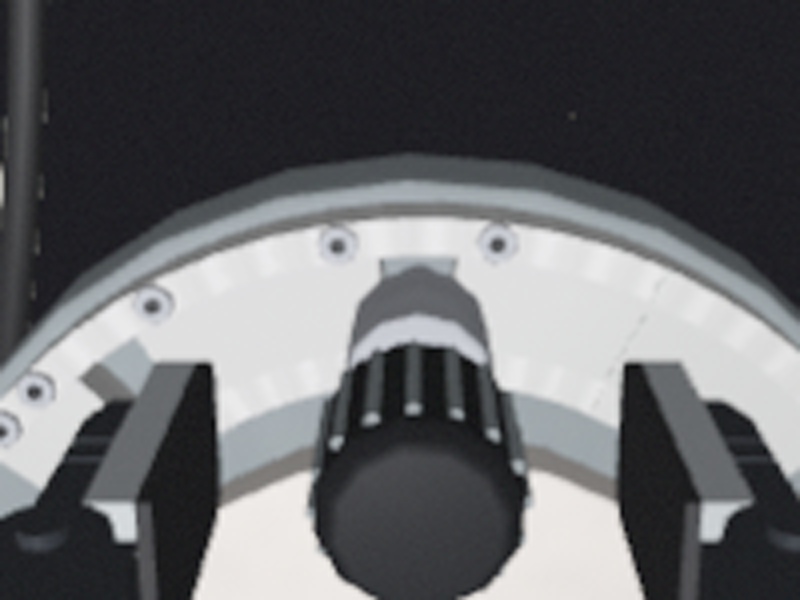

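>>> arm_command([
  {"dx": -0.5, "dy": 0, "dz": 0, "twist": 0},
  {"dx": -1.5, "dy": 0, "dz": 0, "twist": 0},
  {"dx": -3, "dy": 0, "dz": 0, "twist": 0},
  {"dx": -5, "dy": 0, "dz": 0, "twist": 0},
  {"dx": -7.5, "dy": 0, "dz": -1, "twist": 0},
  {"dx": -10, "dy": 0, "dz": -2, "twist": 0},
  {"dx": -13, "dy": 0, "dz": -3, "twist": 0},
  {"dx": -16, "dy": 0, "dz": -3, "twist": 0},
  {"dx": -17, "dy": 0, "dz": -3, "twist": 0},
  {"dx": -17, "dy": 0, "dz": -3, "twist": 0},
  {"dx": -17, "dy": 0, "dz": -3, "twist": 0},
])

```text
clock: 10.6
position: [0.4441, 0.1858, 0.2478]
tool_rot: [-0.858, 1.568, 0.487]
force: [-0.4, -0.5, -0.7]
grip_width: 0.0513
```

```bash
python3 - <<'E'
from h import *
s,M=st();print(s['clock'],s['position'],s['force'])
c0=np.array([.46873,.29298]);a=-1.795;k=c0+.08*np.array([np.cos(a),np.sin(a)])
im=imaging.grab_frame('wrist')[:,:,::-1]
for z in (.099,.108,.072): print(z,w2px('wrist',[[*k,z]]))
crop(im,245,175,165,150,4.8,'pics/w10.png')
im=imaging.grab_frame('scene')[:,:,::-1];cv2.imwrite('pics/s10f.png',im);crop(im,190,150,120,100,6.5,'pics/s10.png')
for z in (.099,.108): print(z,w2px('scene',[[*k,z]]))
E
```

```text
10.6 [0.44410964 0.18579526 0.24776815] [-0.41344215 -0.476379   -0.69490408]
0.099 [[323.92023108 217.57421846]]
0.108 [[323.92086544 220.66885842]]
0.072 [[323.91853193 209.27447092]]
0.099 [[276.13669985 192.47069719]]
0.108 [[276.05583679 189.50084103]]
```

View pics/w10.png

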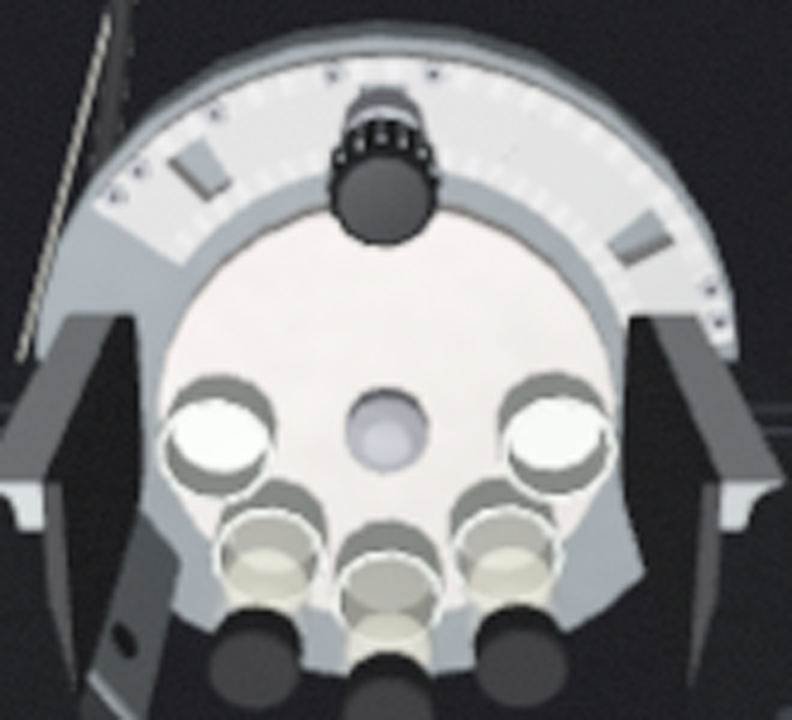

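View pics/s10.png

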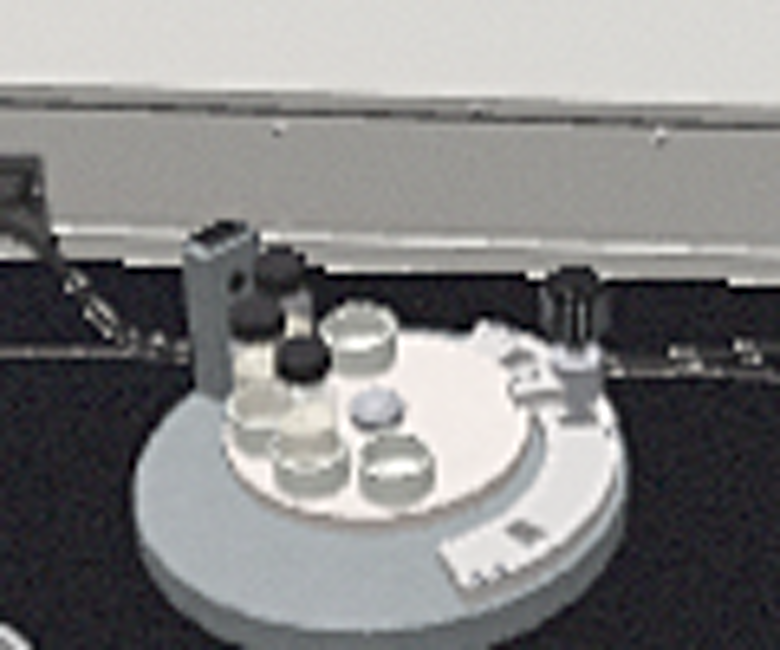

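```bash
python3 - <<'E'
from h import *
im=imaging.grab_frame('top')[:,:,::-1];a=cv2.imread('pics/top0.png');
d=cv2.absdiff(im,a).max(2)
for n,(x,y,w,h) in {'beakers':(145,130,90,150),'right':(355,180,100,65)}.items(): print(n,d[y:y+h,x:x+w].mean(),(d[y:y+h,x:x+w]>60).sum())
cv2.imwrite('pics/t11.png',im)
E
```

```text
beakers 1.3049629629629629 0
right 30.41846153846154 1391
```

View pics/t11.png

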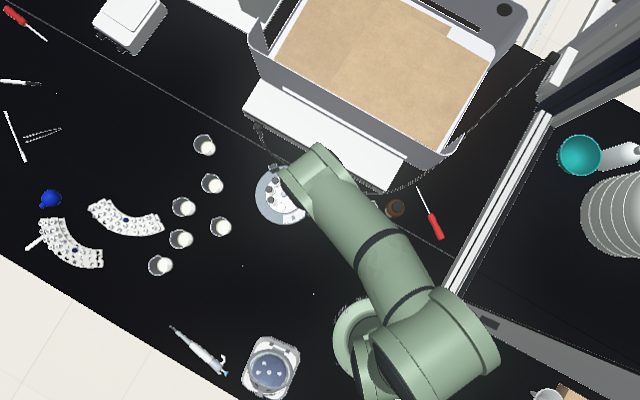

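```bash
python3 - <<'E'
from h import *
im=cv2.imread('pics/s10f.png');a=cv2.imread('pics/scene0.png')
cv2.imwrite('pics/cmp.png',np.vstack([cv2.resize(i[150:240,320:450],None,fx=3,fy=3) for i in (a,im)]))
E
```

```text
(no output)
```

View pics/cmp.png

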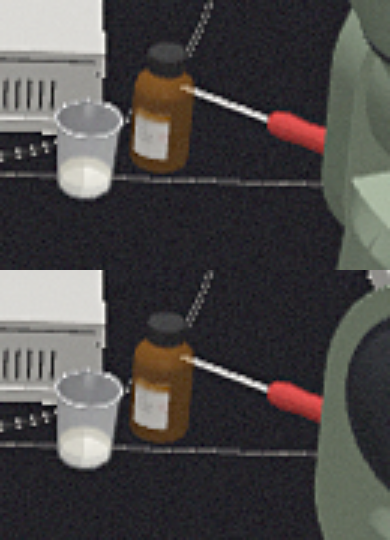

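The beaker, bottle and screwdriver are where they were.

```bash
python3 -c "
from workcell import order
print(order.job_done())"
```

```text
the job is handed in; nothing more can be done
None
```

The carousel is turned on by one station, and the job was handed in at about 11 s. I gripped the knob and drew the pin about 13 mm clear of the home hole. I then swung the arm about 0.98 rad counter-clockwise, lowered the pin straight into the very next hole, let go and backed away.

- **Finding the hole:** I located it in the wrist camera rather than sliding along the track to feel for it. The hole beyond measured 0.633 rad further on, which matches the 0.63 given. Before lowering, the hole sat symmetrically about the bushing.
- **Forces:** side forces read about 4 N or less at the end of each move. There was no upward push from the track as the pin went down.
- **Pin home:** the knob top sits at the height for fully home (about 99 mm), not the 108 mm it would show riding on the track. The gripper force dropped to about zero once open.
- **Vials and bystanders:** all three vials stand in their cups. The left-hand beakers are unchanged in the top view. The arm hid the near beaker there, but the scene camera shows it, the amber bottle and the screwdriver in place.

One move call was refused because I left out "twist". Nothing moved, and I sent it again. No checks failed. The scene camera disagreed with the other two by about 5 mm in y, so I used the top and wrist cameras for positions.

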